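# Index the decorating turntable a quarter turn

## Robot

A 6-joint arm with a two-finger parallel gripper is mounted at the origin on the work surface. World frame = base frame: x ahead of the robot, y to its left, z up, the work surface at z = 0. Lengths are in m, angles in rad, forces in N, time in s.
With the tool pointing down it reaches from about 0.425 to 1.125 m from the base axis. Payload 14.9 kg.
Tool frame: the origin (TCP) lies at the very end of the fingers, on their centre line; the grasp point (between the pads) lies 19 mm behind it (env.pinch_z is the distance from the TCP to the grasp point, in m); z points along the fingers, y is the direction in which the jaws open and shut (so a half turn about z gives the same grasp; the last joint's range is limited). The gripper opens to 91 mm and grips with 3 to 60 N. Pads are 32 mm wide; open, the fingers measure 118 mm over their backs; the gripper's body (76 mm by 178 mm) begins 60 mm behind the grasp point.
Start: joints at [-0.033, 0.379, 1.734, -0, 1.028, -0.033], TCP at [0.7, -0, 0.214] pointing down, gripper open.
Joint ranges: [-2.77, 2.77], [-0.74, 2.19], [0, 2.66], [-1.06, 4.2], [0.31, 2.87], [-3.08, 3.08]. Speed limits (rad/s): [1.89, 1.89, 2.39, 3.14, 3.14, 3.14].

## Interface

Orientations are given as a unit quaternion [x, y, z, w].
In Python, from bench import env gives the robot as it stands. The module is installed in compiled form; this text tells all that it offers.
- The arm moves only by the tool carry_out, never from a script. Its argument "plan" is a list of rows, each a list of 7 numbers: the turn, a rotation vector about the world's x, y, z in degrees, then the shift along the world's x, y, z in cm, then the closure, from 0 (fully open) to 1 (shut). In form: [[rx, ry, rz, tx, ty, tz, hand], ...]. A call has 1 to 20 rows; each row is the pose to reach, as a shift and turn from the pose commanded when the call began; what a row does not reach only later rows make up. A row lasts 1/8 s, in which the tool goes at most 62.5 mm and 10.7 degrees, less where a joint would pass 70% of its speed; a pose out of reach is approached as far as the arm can. A call with a gripper value outside its range is refused whole. The fingers move at their own pace and stop on an object; "grip_force" is the grip in N (left out, the last holds). Time passes only in rows, so rows that repeat a pose let the fingers close. It gives the time, the measured TCP pose, the force and the opening at its end, in the units of the state.
- env.sense(): the state, without advancing time (a new reading comes with each control period).
- env.snapshot(name): name is "scene" or "side" or "wrist"; returns (picture, depth): 480x640x3 uint8, blue, green, red; 480x640 float32, m along the optical axis (not along the pixel's ray), 0 where there is no reading.
- env.camera_params(name): a dict with "vertical_fov" (degrees; the focal length in pixels is half the picture's height over the tangent of half this angle, whatever the lens; pixels are square), "cx", "cy" (the principal point, pixels), "k1" (the pictures are not rectified: a ray, as slopes to the right and down, at radius r is drawn at 1 + k1 r^2 times it, then the intrinsics apply), "T" (4x4, takes a point from camera to world coordinates); the wrist camera has in their place "mount" (4x4, takes a point from camera to tool coordinates, whose origin is the TCP and whose axes are the flange's). Camera axes: x right, y up, looking along -z (the intrinsics and any distortion apply to the point x, -y, -z); pixel columns grow to the right and rows downward; lengths in m; the calibration is good to about 2 mm. A picture is of the moment at which its call begins: read the wrist's pose just before it. camera_params takes no time and is no camera call.
- env.hand_in(): hands the job in, once; it reports no verdict.
The state is a dict: "clock": time; "qpos": joint angles; "qd": joint speeds; "joint_efforts": joint torques, N m; "tool_pos": TCP position; "tcp_rot": TCP orientation; "contact_force": force on the tool from outside, world axes, zero at the start; "torque": the same for the moment, N m; "gripper_width": opening from 0.0 (shut) to 1.0 (fully open).
Only numpy, scipy, OpenCV 4.12 (cv2) and the standard library are available. Lean on these libraries where they do the work, as an engineer would, in place of code of your own. Each camera call takes 0.05 s, during which the arm holds its last target.

## Task

Turn the clay planter a quarter turn so that its next side can be painted: pull the turntable's lock knob straight out until it clicks and stays out, turn the handwheel two full turns clockwise (seen from above), so that its handle ends where it began, then push the lock knob fully home again. The lock must be out all the while the wheel turns; leave the planter standing in the middle of its turntable and all the other art things where they are.

Things in the scene. Friction and masses are not known exactly. Their poses are not given: they have to be found in the camera images.
- unit: Grey painted metal housing of the turntable, fixed to the table: 240 mm deep (x -100 to +140), 400 mm wide (y -200 to +200), top 75 mm above the table. Origin on the table top. Its x axis points from its front face (x = -100, which faces roughly towards the robot) to its back, y to its left, z up. It carries the round aluminium turntable (190 mm across, centre at x 30, y 90, top face 95 mm high) and, at x -60, y -130, the handwheel.
- lock_grip (a point): Centre of the lock knob's black head, on the left half of the housing's front face at (-125, 60, 50) mm in the housing's frame when pushed in. The head is a round disc-like knob 30 mm in diameter and 14 mm long along the pull direction (7 mm either side of this point), on a 10 mm steel stem; it stands 25 mm clear of the face to its centre when in. Its axes are the housing's: it is pulled out along -x of the housing (level, away from the face).
- lock (a joint): How far the lock knob is pulled out, in m: 0 fully home, 0.022 out in its detent, against a hard stop. It snaps towards the nearer end from either side of the middle (0.011); about 7 N is needed to pull it out or push it in. It starts fully home.
- wheel_centre (a point): Centre of the handwheel, 100 mm above the table: an aluminium three-spoked wheel lying flat, its rim 100 mm in diameter at mid-bar (bar 12 mm thick), turning about the vertical axis. Rim top is 106 mm above the table.
- handle_grip (a point): Point to grip on the axis of the handwheel's handle: an upright black plastic grip, 22 mm in diameter, standing from 107 to 154 mm above the table on the wheel's rim, 50 mm from the wheel's axis; this point is 133 mm above the table. The grip spins freely on its own pin. It may start on any side of the wheel.
- wheel (a joint): Handwheel angle in rad: 0 at the start, growing clockwise seen from above; two full turns are 12.566. About 0.1 N m turns it (2 to 3 N at the handle) and it stays where it is left; it has no stop at two turns.
- turntable (a joint): Angle of the turntable (aluminium with a black rubber mat) in rad, geared to the handwheel: one eighth of its angle, clockwise seen from above (1.571 after two turns of the wheel).
- planter: Square open terracotta planter, 85 x 85 x 70 mm, standing loose on the middle of the turntable. Origin at the centre of its underside, 95 mm above the table; top 165 mm above the table.
- jar_a: Small capped paint jar, 38 mm in diameter, 45 mm high, on the table left of the lock knob. Leave alone. Origin at its underside's centre.
- jar_cap: Loose black jar cap, 32 mm in diameter, 11 mm high, on the table right of the lock knob. Leave alone. Origin at its underside's centre.
- brush: Paint brush, about 170 mm long, lying on the table in front of the handwheel. Leave alone. Its x axis runs along it.
- jar_b: Second paint jar, 38 mm in diameter, 45 mm high, far to the robot's left. Leave alone.
- mug: Yellow plastic mug, 84 mm in diameter, 100 mm high, to the robot's right. Leave alone.
- palette: White plastic paint palette, 160 x 240 x 18 mm, to the robot's right. Leave alone.
- bottle: Paint bottle, 60 mm in diameter, 150 mm high, to the robot's far right. Leave alone.

How it is judged:
By the outcome, as a careful person would: the job done as asked, in the order asked, and still so for the second after the job is handed in, with the robot touching nothing.
It also fails if it takes over 72 s, if anything falls off the work surface, if the arm or the gripper's body presses on something with over 40 N, if the wrist force passes 120 N, or if a joint passes its speed limit or range.

## Working session

There is one attempt and no reset: what is moved stays moved. The work goes in short steps, Python scripts to look and compute and a tool call to move; the robot and the scene stay as the last step left them, time stands still between calls to the robot, and variables do not carry over. Pictures are saved under pics/ and viewed, and the job is handed in when it is done.

Besides the shell and the picture viewer there is one more tool, called after ">>>" by a JSON object that holds its "op" and its "data", one argument or row to a line. carry_out: Moves the arm, as the interface text tells. Its arguments: {"type":"object","properties":{"plan":{"type":"array"},"grip_force":{"type":"number"}},"required":["plan"]}

```bash
mkdir -p pics
cat > h.py <<'E'
import numpy as np, cv2
from bench import env
from scipy.spatial.transform import Rotation as R
def snap(name,fn=None):
    s=env.sense(); p,d=env.snapshot(name); np.savez('%s.npz'%(fn or name),p=p,d=d,tp=s['tool_pos'],tr=s['tcp_rot']); cv2.imwrite('pics/%s.png'%(fn or name),p); return p,d
def T_of(name,z):
    c=env.camera_params(name)
    if 'T' in c: return c,np.array(c['T'])
    M=np.eye(4);M[:3,:3]=R.from_quat(z['tr']).as_matrix();M[:3,3]=z['tp'];return c,M@np.array(c['mount'])
def ray(name,z,u,v):
    c,T=T_of(name,z); f=240/np.tan(np.radians(c['vertical_fov'])/2)
    K=np.array([[f,0,c['cx']],[0,f,c['cy']],[0,0,1.]])
    q=cv2.undistortPoints(np.array([[[u,v]]],float),K,np.array([c['k1'],0,0,0,0.]))[0,0]
    return T[:3,3],T[:3,:3]@np.array([q[0],-q[1],-1])
def atz(name,z,u,v,h):
    o,d=ray(name,z,u,v); return o+d*(h-o[2])/d[2]
def atd(name,z,u,v):
    o,d=ray(name,z,u,v); return o+d*z['d'][int(round(v)),int(round(u))]
def proj(name,z,P):
    c,T=T_of(name,z); f=240/np.tan(np.radians(c['vertical_fov'])/2)
    q=np.linalg.inv(T)@np.append(P,1); a,b=q[0]/-q[2],-q[1]/-q[2]; s=1+c['k1']*(a*a+b*b)
    return c['cx']+f*a*s,c['cy']+f*b*s
E
python3 - <<'E'
from h import *
s=env.sense();print(s)
for n in ['scene','side','wrist']: snap(n); print(n,env.camera_params(n))
print(env.pinch_z)
E
```

```text
{'clock': 0.0, 'qpos': array([-3.32965432e-02,  3.79430674e-01,  1.73476402e+00,  2.62386535e-06,
        1.02846553e+00, -3.32757228e-02]), 'qd': array([ 0.00139456,  0.00157786, -0.00090712, -0.00057744,  0.00039382,
        0.0005069 ]), 'joint_efforts': array([ 6.45993277e-04, -7.63727903e+01, -4.34372771e+01,  6.49972307e-02,
        4.23743343e-02, -1.55693674e-04]), 'tool_pos': array([6.99619298e-01, 1.00094813e-05, 2.13281086e-01]), 'tcp_rot': array([ 7.07114521e-01,  7.07098840e-01, -3.63851734e-04, -3.90562023e-04]), 'contact_force': array([0.00540879, 0.04984882, 0.11341851]), 'torque': array([ 0.04425572, -0.01526965, -0.03788888]), 'gripper_width': 0.9982388126606009}
scene {'vertical_fov': 43.60781769189124, 'cx': 316.9105821413888, 'cy': 240.31750597812393, 'k1': -0.17132890296056047, 'T': array([[ 0.80472237, -0.40318298,  0.43573546,  1.35096963],
       [ 0.59357771,  0.53490658, -0.60128234, -1.18184587],
       [ 0.00934904,  0.74250821,  0.66977172,  1.39871259],
       [ 0.        ,  0.        ,  0.        ,  1.        ]])}
side {'vertical_fov': 46.54682904588659, 'cx': 316.3778292468662, 'cy': 241.52442382625816, 'k1': 0.05361888229541567, 'T': array([[-0.69445245,  0.47943009, -0.53654691, -0.32318925],
       [-0.71952003, -0.46805977,  0.5130409 ,  0.75411156],
       [-0.00516878,  0.74233876,  0.67000481,  1.13190276],
       [ 0.        ,  0.        ,  0.        ,  1.        ]])}
wrist {'vertical_fov': 60.42709638922296, 'cx': 315.88793478404017, 'cy': 247.18835206758757, 'k1': -0.017551348404089135, 'mount': array([[-3.87659391e-04,  9.66572350e-01,  2.56393725e-01,
         7.16918200e-02],
       [ 9.99999883e-01,  4.48704097e-04, -1.79589526e-04,
         4.32523127e-04],
       [-2.88631185e-04,  2.56393626e-01, -9.66572411e-01,
        -1.70377918e-01],
       [ 0.00000000e+00,  0.00000000e+00,  0.00000000e+00,
         1.00000000e+00]])}
0.0188
```

View pics/scene.png

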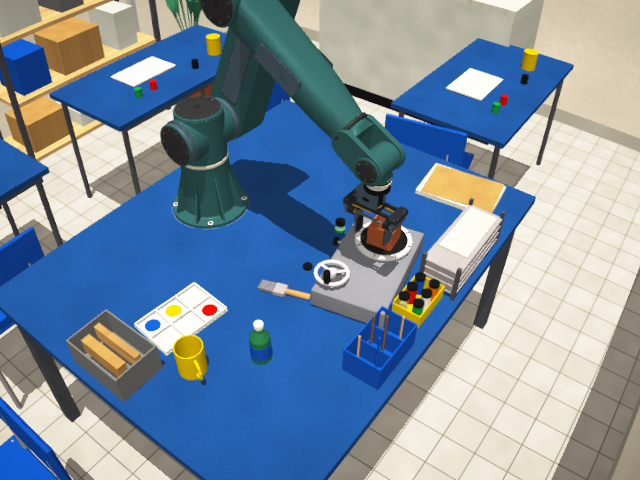

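View pics/side.png

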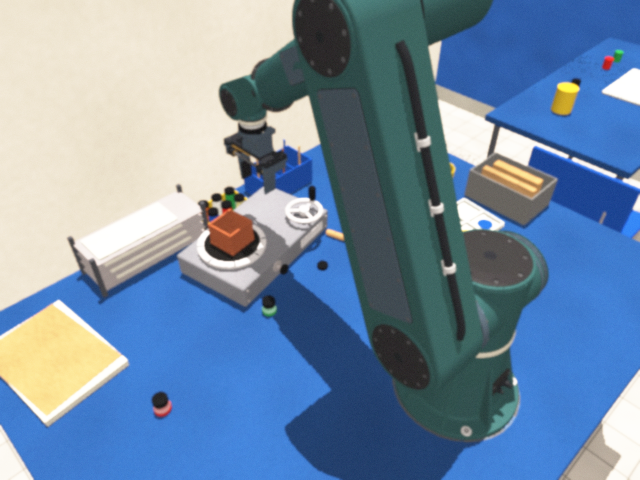

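View pics/wrist.png

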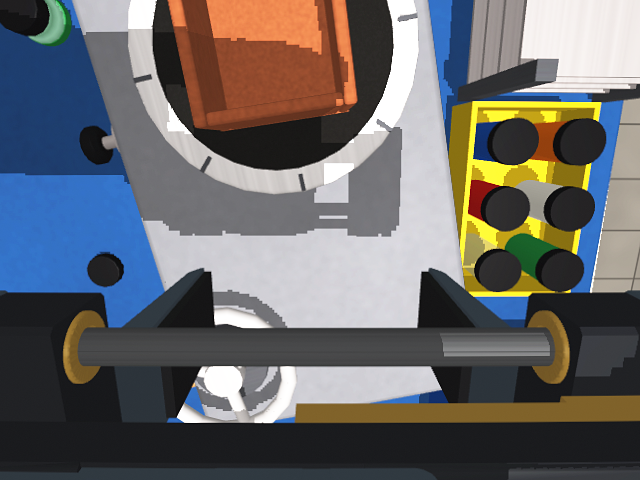

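The wrist view (right = +x, up = +y) shows the lock knob at about (97,145), the cap at (105,270), jar_a at (40,20), and the wheel hub near (224,380). The handle is black, at about (326,277) in the scene view and (312,195) in the side view. I'll enlarge those areas.

Run:
```python
from h import *
a=cv2.imread('pics/scene.png')[200:330,250:440]; b=cv2.imread('pics/side.png')[170:330,170:360]
cv2.imwrite('pics/sc_c.png',cv2.resize(a,None,fx=4,fy=4,interpolation=cv2.INTER_CUBIC))
cv2.imwrite('pics/si_c.png',cv2.resize(b,None,fx=3.7,fy=3.7,interpolation=cv2.INTER_CUBIC))
```

```text
(no output)
```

View pics/sc_c.png

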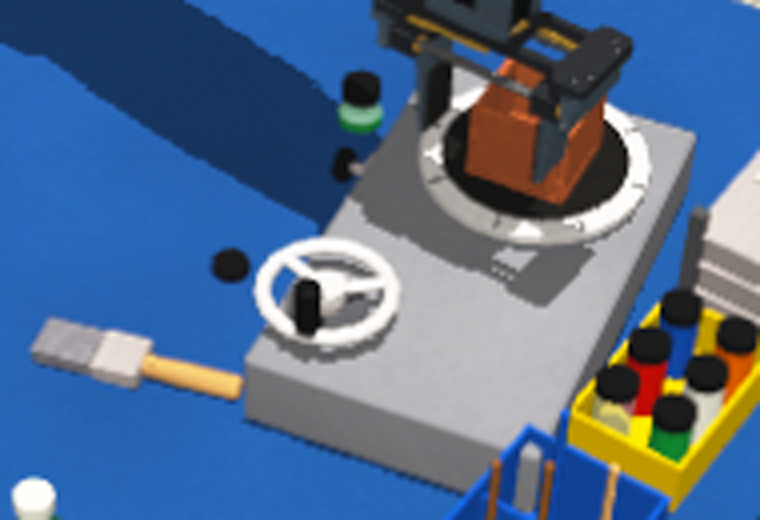

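View pics/si_c.png

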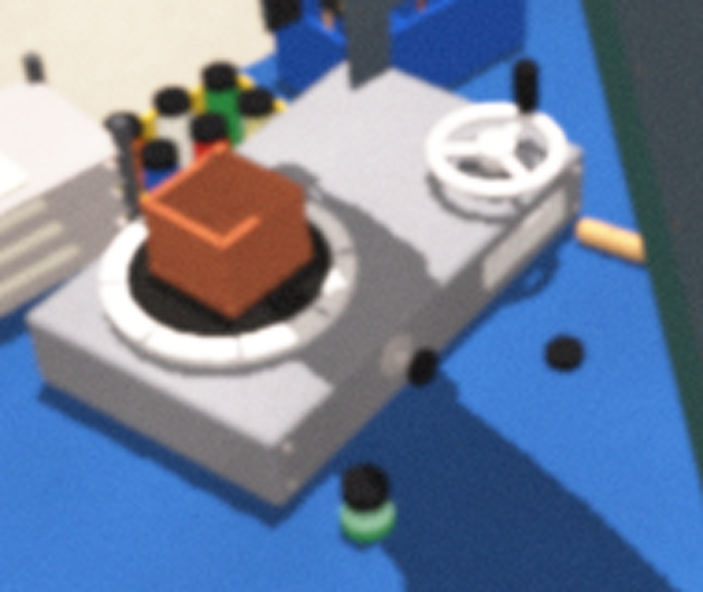

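Run:
```python
from h import *
S=dict(np.load('scene.npz'));D=dict(np.load('side.npz'));W=dict(np.load('wrist.npz'))
for n,cam,z,u,v,h in [('wheel','scene',S,332,273.2,.102),('htop','scene',S,326.5,271,.154),('hbase','scene',S,327,283,.107),('knob','scene',S,336,241,.05),('FR','scene',S,311.75,288.75,.075),('BL','scene',S,423,233,.075),
 ('wheel','side',D,303.8,211.9,.102),('htop','side',D,311.9,187,.154),('knob','side',D,284.3,269.2,.05),('FL','side',D,244.3,290.3,.075),('BL','side',D,178.1,257,.075),('FR','side',D,326.8,211,.075),
 ('knob','wrist',W,97,145,.05),('hub','wrist',W,224,380,.105),('knobtop','wrist',W,97,145,.065)]:
    print(n,cam,atz(cam,z,u,v,h).round(4))
```

```text
wheel scene [ 0.6328 -0.1104  0.102 ]
htop scene [ 0.6434 -0.1556  0.154 ]
hbase scene [ 0.6475 -0.1571  0.107 ]
knob scene [0.5267 0.0647 0.05  ]
FR scene [ 0.6072 -0.179   0.075 ]
BL scene [0.7532 0.2511 0.075 ]
wheel side [ 0.6204 -0.098   0.102 ]
htop side [ 0.6408 -0.151   0.154 ]
knob side [0.5232 0.0673 0.05  ]
FL side [0.518 0.208 0.075]
BL side [0.7423 0.2598 0.075 ]
FR side [ 0.5999 -0.1728  0.075 ]
knob wrist [0.5269 0.0668 0.05  ]
hub wrist [ 0.6295 -0.1077  0.105 ]
knobtop wrist [0.5347 0.067  0.065 ]
```

>>> {"op": "carry_out", "data": {
  "plan": [
    [0,0,0,-3,-4.5,4,0],
    [0,0,0,-6,-9,8,0],
    [0,0,0,-9,-13.5,12,0],
    [0,0,0,-12,-18,15,0],
    [0,0,0,-12,-18,15,0],
    [0,0,0,-12,-18,15,0]
  ]
}}

```text
clock: 0.9
tool_pos: [0.5799, -0.1803, 0.364]
tcp_rot: [0.708, 0.707, 0.0, 0.0]
contact_force: [0.8, 0.5, -0.0]
gripper_width: 1.001
```

Run:
```python
from h import *
print(env.sense()['tool_pos'],env.sense()['qd'].round(3)); snap('wrist','w2')
snap('scene','s2')
```

```text
[ 0.57987696 -0.18028609  0.36395024] [ 0.03   0.025  0.009  0.001 -0.008  0.01 ]
```

View pics/w2.png

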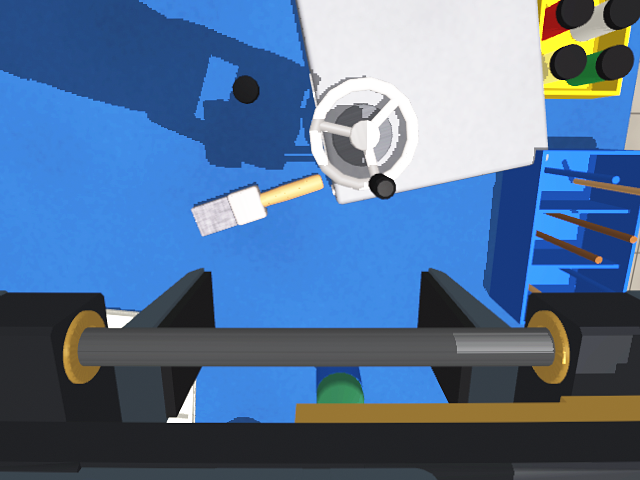

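Run:
```python
from h import *
W=dict(np.load('w2.npz'));W1=dict(np.load('wrist.npz'))
b=W['p'][60:210,290:440]; cv2.imwrite('pics/w2c.png',cv2.resize(b,None,fx=4,fy=4,interpolation=cv2.INTER_CUBIC))
b=W1['p'][0:300,0:240]; cv2.imwrite('pics/w1c.png',cv2.resize(b,None,fx=2,fy=2,interpolation=cv2.INTER_CUBIC))
print(atz('wrist',W,363.5,132,.103),atz('wrist',W,382,186,.154),atz('wrist',W,246,89,.011),atd('wrist',W,382,187),atd('wrist',W,246,89),atd('wrist',W,450,60))
```

```text
[ 0.62870117 -0.10277048  0.103     ] [ 0.64130456 -0.15138079  0.154     ] [ 0.49721808 -0.05160017  0.011     ] [ 0.64146047 -0.15238344  0.1532497 ] [ 0.49703076 -0.0514717   0.00982045] [ 0.71988715 -0.03012407  0.07368318]
```

View pics/w2c.png

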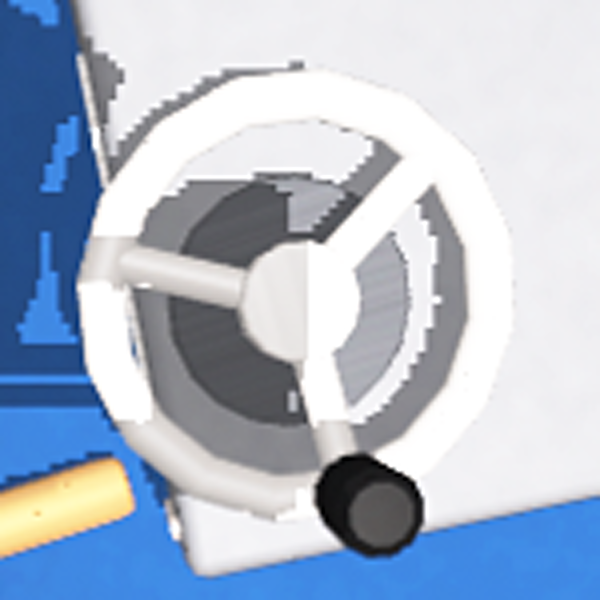

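View pics/w1c.png

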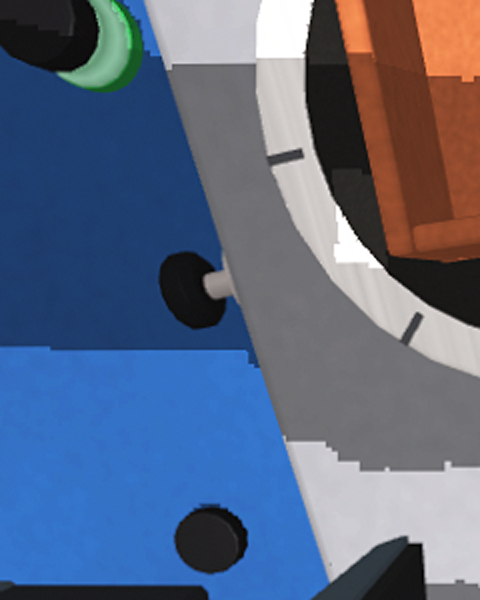

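Run:
```python
from h import *
from scipy.optimize import least_squares
Z={n:dict(np.load(n+'.npz')) for n in ['w2','wrist','scene','side']}
cam={'w2':'wrist','wrist':'wrist','scene':'scene','side':'side'}
wh=(-.06,-.13)
th=np.arange(0,2*np.pi,.1)
obs=[('w2','rim',(364,133.3)),('w2','htop',(386,188.7)),('w2','FR',(340,203)),('wrist','knob',(96.5,145)),('scene','htop',(326.5,271)),('scene','knob',(336,241)),('scene','wc',(332,273.2)),
('side','htop',(311.9,187.3)),('side','knob',(284.3,269.2)),('side','wc',(303.8,211.9)),('side','FL',(244.3,290.3)),('scene','FR',(311.75,288.75))]
def pt(k,p):
    x,y,a,h=p; c,s=np.cos(a),np.sin(a)
    L={'htop':(wh[0]+.05*np.cos(h),wh[1]+.05*np.sin(h),.154),'FR':(-.1,-.2,.073),'FL':(-.1,.2,.073),'knob':(-.125,.06,.05),'wc':(*wh,.102)}
    X=L[k]; return np.array([x+c*X[0]-s*X[1],y+s*X[0]+c*X[1],X[2]])
def pr(n,k,p):
    if k=='rim' :
        w=pt('wc',p); q=np.array([proj(cam[n],Z[n],w+[.056*np.cos(t),.056*np.sin(t),0]) for t in th]); return (q.max(0)+q.min(0))/2
    return np.array(proj(cam[n],Z[n],pt(k,p)))
wt=lambda n,k:(1.5 if n=='w2' else 1 if n=='wrist' else 1.5)*(.5 if k in('FR','FL') else 1)
f=lambda p:np.concatenate([(pr(n,k,p)-o)*wt(n,k) for n,k,o in obs])
r=least_squares(f,[.66,.03,.21,-1.5],loss='soft_l1')
p=r.x;print(p,np.degrees(p[2:]))
for n,k,o in obs: print(n,k,(pr(n,k,p)-o).round(1))
for k in ['knob','wc','htop']: print(k,pt(k,p).round(4))
```

```text
Traceback (most recent call last):
  File "h.py", line 20, in proj
    c,T=T_of(name,z); f=240/np.tan(np.radians(c['vertical_fov'])/2)
        ~~~~^^^^^^^^
  File "h.py", line 7, in T_of
    c=env.camera_params(name)
ValueError: time passes only in moves, steps and waits
```

```bash
python3 - <<'E'
s=open('h.py').read()
s=s.replace("    c=env.camera_params(name)\n","    c=CP[name]\n").replace("def snap(","import os,pickle\nif not os.path.exists('cp.pkl'): pickle.dump({n:env.camera_params(n) for n in ['scene','side','wrist']},open('cp.pkl','wb'))\nCP=pickle.load(open('cp.pkl','rb'))\ndef snap(",1)
open('h.py','w').write(s)
E
cat > fit.py <<'E'
from h import *
from scipy.optimize import least_squares
Z={n:dict(np.load(n+'.npz')) for n in ['w2','wrist','scene','side']}
cam={'w2':'wrist','wrist':'wrist','scene':'scene','side':'side'}
wh=(-.06,-.13)
th=np.arange(0,2*np.pi,.1)
obs=[('w2','rim',(364,133.3)),('w2','htop',(386,188.7)),('w2','FR',(340,203)),('wrist','knob',(96.5,145)),('scene','htop',(326.5,271)),('scene','knob',(336,241)),('scene','wc',(332,273.2)),
('side','htop',(311.9,187.3)),('side','knob',(284.3,269.2)),('side','wc',(303.8,211.9)),('side','FL',(244.3,290.3)),('scene','FR',(311.75,288.75))]
def pt(k,p):
    x,y,a,h=p; c,s=np.cos(a),np.sin(a)
    L={'htop':(wh[0]+.05*np.cos(h),wh[1]+.05*np.sin(h),.154),'FR':(-.1,-.2,.073),'FL':(-.1,.2,.073),'knob':(-.125,.06,.05),'wc':(*wh,.102)}
    X=L[k]; return np.array([x+c*X[0]-s*X[1],y+s*X[0]+c*X[1],X[2]])
def pr(n,k,p):
    if k=='rim' :
        w=pt('wc',p); q=np.array([proj(cam[n],Z[n],w+[.056*np.cos(t),.056*np.sin(t),0]) for t in th]); return (q.max(0)+q.min(0))/2
    return np.array(proj(cam[n],Z[n],pt(k,p)))
wt=lambda n,k:(1.5 if n=='w2' else 1 if n=='wrist' else 1.5)*(.5 if k in('FR','FL') else 1)
f=lambda p:np.concatenate([(pr(n,k,p)-o)*wt(n,k) for n,k,o in obs])
r=least_squares(f,[.66,.03,.21,-1.5],loss='soft_l1')
p=r.x;print(p,np.degrees(p[2:]))
for n,k,o in obs: print(n,k,(pr(n,k,p)-o).round(1))
for k in ['knob','wc','htop']: print(k,pt(k,p).round(4))
E
python3 fit.py
```

```text
[ 0.66098032  0.03393277  0.21265757 -1.48082519] [ 12.18438117 -84.84503343]
w2 rim [ 0.4 -0. ]
w2 htop [-0.4 -0.4]
w2 FR [-2.   2.8]
wrist knob [-0.4  0.8]
scene htop [ 0.8 -0.2]
scene knob [ 0.1 -0.3]
scene wc [ 0.1 -1.3]
side htop [-0.3 -1.2]
side knob [-0.4 -0.8]
side wc [-0.2 -2.6]
side FL [-0.8 -0. ]
scene FR [-1.2  0.9]
knob [0.5261 0.0662 0.05  ]
wc [ 0.6298 -0.1058  0.102 ]
htop [ 0.6447 -0.1535  0.154 ]
```

Run:
```python
from h import *
S=dict(np.load('side.npz'))
C=dict(np.load('scene.npz'))
a=np.radians(12.2);M=np.array([[np.cos(a),np.sin(a)],[-np.sin(a),np.cos(a)]])
for P in [atz('side',S,268.6,301.5,.045),atz('scene',C,340.5,223,.04),atz('scene',C,307.5,266,.006)]: print(P, M@(P[:2]-[.526,.066]))
```

```text
[0.46662401 0.17207624 0.045     ] [-0.03561849  0.11622823]
[0.47923831 0.16033661 0.04      ] [-0.02576995  0.102088  ]
[ 0.49536168 -0.05241778  0.006     ] [-0.05497099 -0.10926879]
```

>>> {"op": "carry_out", "data": {
  "plan": [
    [0,0,10.2,-0.6,2.5,-1,0.4],
    [0,0,20.4,-1.2,5,-3,0.4],
    [0,0,30.6,-1.8,7.5,-5,0.4],
    [0,0,40.8,-2.4,10,-8,0.4],
    [0,0,51,-3,12.5,-11,0.4],
    [0,0,61.2,-3.6,15,-14,0.4],
    [0,0,71.4,-4.2,17.5,-17,0.4],
    [0,0,81.6,-4.8,20,-20,0.4],
    [0,0,91.8,-5.4,22.5,-22.5,0.4],
    [0,0,102.2,-5.7,24.55,-24.3,0.4],
    [0,0,102.2,-5.7,24.55,-24.3,0.4],
    [0,0,102.2,-5.7,24.55,-24.3,0.4]
  ]
}}

```text
clock: 2.5
tool_pos: [0.5232, 0.0657, 0.121]
tcp_rot: [-0.105, 0.994, -0.0, -0.0]
contact_force: [0.5, -0.4, 0.5]
gripper_width: 0.6
```

Run:
```python
from h import *
s=env.sense();print(s['tool_pos'],s['tcp_rot'],s['qpos'].round(2),s['gripper_width']); snap('wrist','w3')
W=dict(np.load('w3.npz'));print(proj('wrist',W,np.array([.526,.066,.05])))
```

```text
[0.52318666 0.06572211 0.12098319] [-1.04926876e-01  9.94479928e-01 -1.32194984e-05 -1.53887868e-04] [ 0.08  0.25  2.12 -0.    0.77 -1.7 ] 0.6002622049270884
(np.float64(314.5993917827853), np.float64(263.75927204183364))
```

View pics/w3.png

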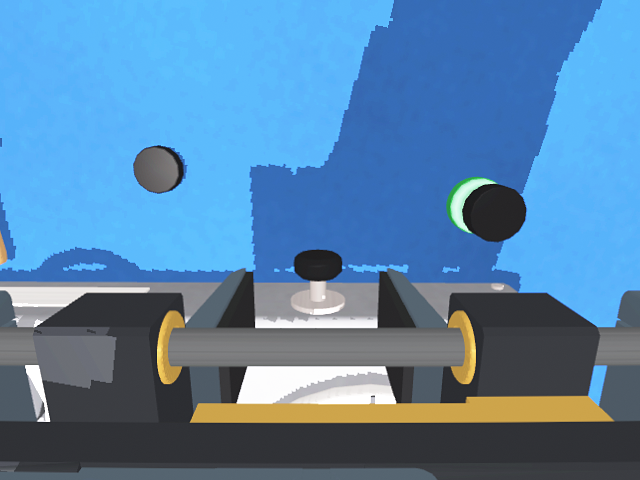

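The knob head sits at (318,264), centred between the fingertips and within 1 mm or so of the prediction. I'll go down and grip.

>>> {"op": "carry_out", "data": {
  "plan": [
    [0,0,0,0,0.1,-3,0.4],
    [0,0,0,0,0.1,-6,0.4],
    [0,0,0,0,0.1,-9,0.4],
    [0,0,0,0,0.1,-9,0.4],
    [0,0,0,0,0.1,-9,0.4],
    [0,0,0,0,0.1,-9,1],
    [0,0,0,0,0.1,-9,1],
    [0,0,0,0,0.1,-9,1],
    [0,0,0,0,0.1,-9,1],
    [0,0,0,0,0.1,-9,1]
  ],
  "grip_force": 45
}}

```text
clock: 3.8
tool_pos: [0.5233, 0.0668, 0.0314]
tcp_rot: [-0.106, 0.994, 0.0, 0.0]
contact_force: [-2.3, 3.6, 6.1]
gripper_width: 0.304
```

>>> {"op": "carry_out", "data": {
  "plan": [
    [0,0,0,0,0,0,1],
    [0,0,0,-0.3,-0.06,0,1],
    [0,0,0,-0.6,-0.13,0,1],
    [0,0,0,-0.9,-0.19,0,1],
    [0,0,0,-1.2,-0.26,0,1],
    [0,0,0,-1.5,-0.32,0,1],
    [0,0,0,-1.8,-0.39,0,1],
    [0,0,0,-2.1,-0.45,0,1],
    [0,0,0,-2.3,-0.5,0,1],
    [0,0,0,-2.3,-0.5,0,1]
  ]
}}

```text
clock: 5.05
tool_pos: [0.5016, 0.0622, 0.0315]
tcp_rot: [-0.106, 0.994, 0.0, 0.002]
contact_force: [6.4, 10.4, -3.6]
gripper_width: 0.305
```

Run:
```python
from h import *
s=env.sense();print(s['tool_pos'],s['contact_force'],s['gripper_width']); snap('wrist','w4')
```

```text
[0.50161517 0.06217039 0.03151624] [ 6.39591548 10.40441936 -3.59076284] 0.30508800031301697
```

View pics/w4.png

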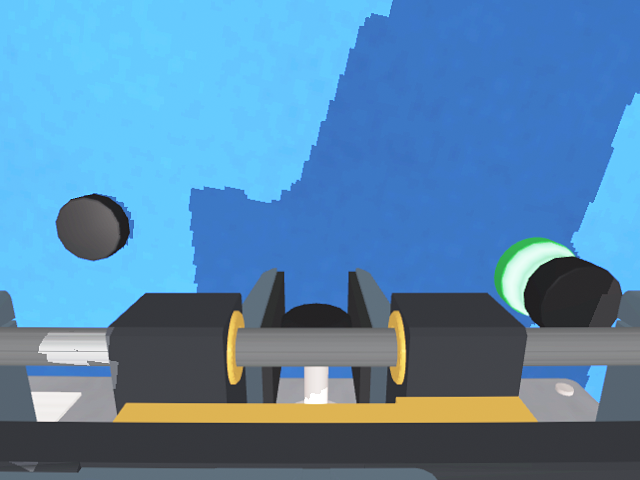

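The knob is still between the pads after 22 mm of travel, with a long stem showing at (316,385). I'll release, lift and check it.

>>> {"op": "carry_out", "data": {
  "plan": [
    [0,0,0,-2.3,-0.5,0,0.4],
    [0,0,0,0,0,0,0.4],
    [0,0,0,0,0,0,0.4],
    [0,0,0,0,0,4,0.4],
    [0,0,0,0,0,9,0.4],
    [0,0,0,0,0,15,0.4],
    [0,0,0,0,0,15,0.4]
  ]
}}

```text
clock: 5.98
tool_pos: [0.5019, 0.0616, 0.1851]
tcp_rot: [-0.106, 0.994, -0.0, 0.004]
contact_force: [0.0, 0.0, -0.2]
gripper_width: 0.601
```

I put a stray 23 mm outward shift in that first release row by mistake. It was in the pull direction against the stop, so I'll check that nothing is disturbed.

Run:
```python
from h import *
snap('wrist','w5'); snap('side','si5')
W=dict(np.load('w5.npz'))
for x in (-.125,-.147):
  a=.21266;c,s=np.cos(a),np.sin(a); print(x,proj('wrist',W,np.array([.66098+c*x-s*.06,.03393+s*x+c*.06,.05])))
b=cv2.imread('pics/si5.png')[170:330,170:360]
cv2.imwrite('pics/si5_c.png',cv2.resize(b,None,fx=3.7,fy=3.7,interpolation=cv2.INTER_CUBIC))
```

```text
-0.125 (np.float64(314.62639736873706), np.float64(265.0741915727412))
-0.147 (np.float64(314.6008061031598), np.float64(237.5538131915652))
```

View pics/w5.png

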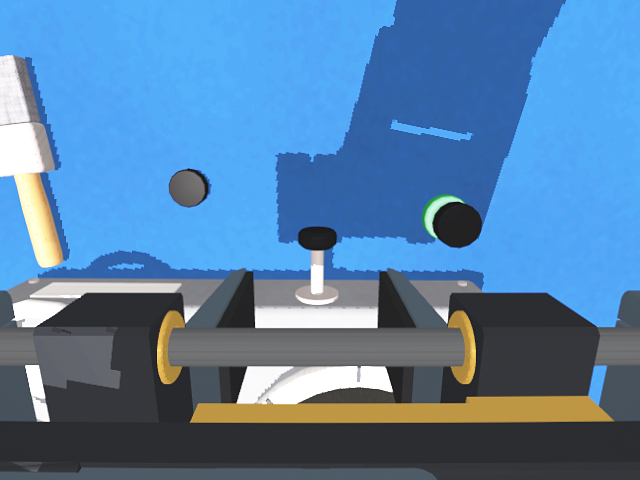

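View pics/si5_c.png

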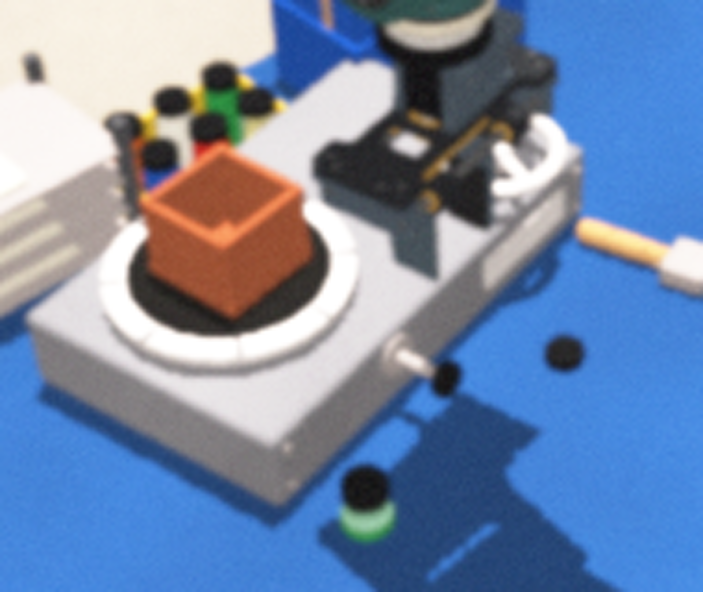

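The knob is out: its head is at (317,238), against a prediction of (314.6,237.6) for 22 mm out. The cap, jar and brush haven't moved. Next is the handle.

>>> {"op": "carry_out", "data": {
  "plan": [
    [0,0,0,3,-4.3,0,0.4],
    [0,0,0,6,-8.6,0,0.4],
    [0,0,0,9,-12.9,0,0.4],
    [0,0,0,12,-17.2,0,0.4],
    [0,0,0,14.3,-21.5,0,0.4],
    [0,0,0,14.3,-21.5,0,0.4],
    [0,0,0,14.3,-21.5,0,0.4]
  ]
}}

```text
clock: 6.95
tool_pos: [0.6417, -0.1531, 0.1789]
tcp_rot: [-0.106, 0.994, 0.001, -0.001]
contact_force: [-0.4, 0.8, 0.4]
gripper_width: 0.601
```

Run:
```python
from h import *
s=env.sense();print(s['tool_pos'],s['tcp_rot'],s['qpos'].round(2)); snap('wrist','w6')
W=dict(np.load('w6.npz'));print(proj('wrist',W,np.array([.6447,-.1535,.154])))
```

```text
[ 0.64166286 -0.15305417  0.17889652] [-1.06070155e-01  9.94357317e-01  6.46841671e-04 -1.49344659e-03] [-0.27  0.36  1.83  0.    0.95 -2.05]
(np.float64(312.76315054070096), np.float64(290.9517364769878))
```

View pics/w6.png

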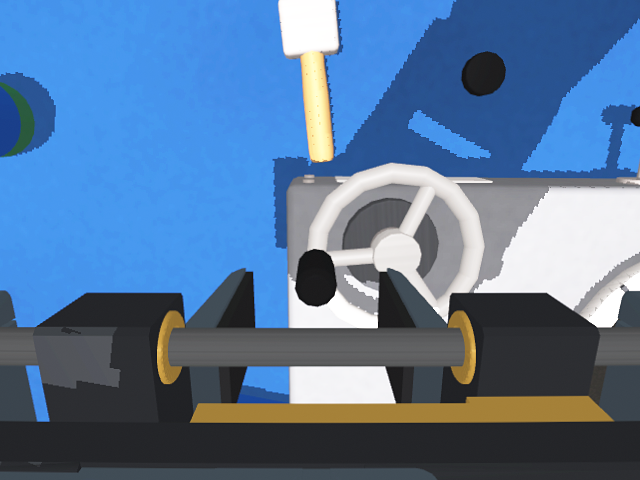

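>>> {"op": "carry_out", "data": {
  "plan": [
    [0,0,0,0.2,0,-3,0.4],
    [0,0,0,0.2,0,-6.4,0.4],
    [0,0,0,0.2,0,-6.4,0.4],
    [0,0,0,0.2,0,-6.4,0.4],
    [0,0,0,0.2,0,-6.4,1],
    [0,0,0,0.2,0,-6.4,1],
    [0,0,0,0.2,0,-6.4,1],
    [0,0,0,0.2,0,-6.4,1],
    [0,0,0,0.2,0,-6.4,1],
    [0,0,0,0.2,0,-6.4,1]
  ],
  "grip_force": 20
}}

```text
clock: 8.25
tool_pos: [0.6449, -0.1528, 0.1172]
tcp_rot: [-0.106, 0.994, 0.001, -0.0]
contact_force: [-3.0, 7.2, 7.5]
gripper_width: 0.233
```

Run:
```python
from h import *
s=env.sense();print(s['tool_pos'],s['contact_force'],s['gripper_width']*91)
a0=np.arctan2(-.0477,.0149)
for d in range(0,361,15):
    a=a0-np.radians(d); print(d,(5*np.array([np.cos(a)-np.cos(a0),np.sin(a)-np.sin(a0)])).round(2).tolist())
```

```text
[ 0.64485762 -0.15278375  0.11724183] [-3.0477047   7.21668944  7.50492092] 21.218365435954006
0 [0.0, 0.0]
15 [-1.29, -0.22]
30 [-2.59, -0.11]
45 [-3.81, 0.34]
60 [-4.88, 1.1]
75 [-5.71, 2.1]
90 [-6.26, 3.28]
105 [-6.49, 4.57]
120 [-6.37, 5.87]
135 [-5.92, 7.09]
150 [-5.17, 8.16]
165 [-4.17, 9.0]
180 [-2.98, 9.55]
195 [-1.7, 9.77]
210 [-0.4, 9.65]
225 [0.83, 9.2]
240 [1.9, 8.45]
255 [2.73, 7.45]
270 [3.28, 6.26]
285 [3.5, 4.98]
300 [3.39, 3.68]
315 [2.94, 2.45]
330 [2.19, 1.38]
345 [1.18, 0.55]
360 [0.0, 0.0]
```

>>> {"op": "carry_out", "data": {
  "plan": [
    [0,0,0,-1.29,-0.22,0,1],
    [0,0,0,-2.59,-0.11,0,1],
    [0,0,0,-3.81,0.34,0,1],
    [0,0,0,-4.88,1.1,0,1],
    [0,0,0,-5.71,2.1,0,1],
    [0,0,0,-6.26,3.28,0,1],
    [0,0,0,-6.26,3.28,0,1],
    [0,0,0,-6.26,3.28,0,1]
  ]
}}

```text
clock: 9.25
tool_pos: [0.5823, -0.1203, 0.1173]
tcp_rot: [-0.106, 0.994, 0.0, -0.0]
contact_force: [-2.2, 0.7, 6.9]
gripper_width: 0.236
```

Run:
```python
from h import *
s=env.sense();print(s['tool_pos'],s['contact_force'],s['gripper_width']*91)
snap('wrist','w7')
```

```text
[ 0.58227681 -0.12026065  0.11725932] [-2.22663126  0.70448212  6.87043408] 21.5033558496091
```

View pics/w7.png

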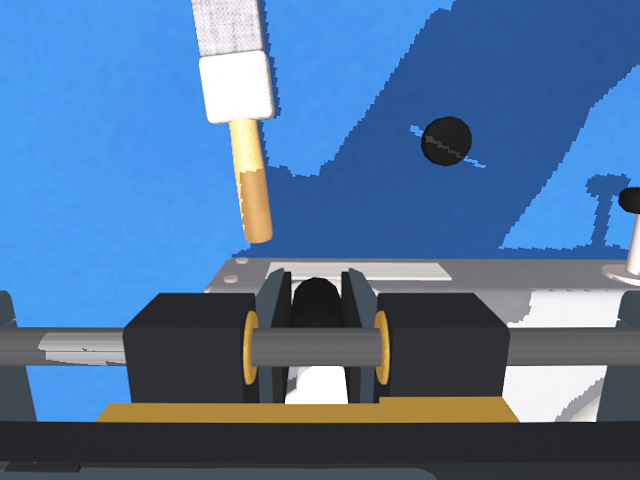

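The handle stays in the pads at (317,295) after a quarter turn, and forces are low. I'll go on to 360 degrees.

>>> {"op": "carry_out", "data": {
  "plan": [
    [0,0,0,-0.23,1.29,0,1],
    [0,0,0,-0.11,2.59,0,1],
    [0,0,0,0.34,3.81,0,1],
    [0,0,0,1.09,4.88,0,1],
    [0,0,0,2.09,5.72,0,1],
    [0,0,0,3.28,6.27,0,1],
    [0,0,0,4.56,6.49,0,1],
    [0,0,0,5.86,6.37,0,1],
    [0,0,0,7.09,5.92,0,1],
    [0,0,0,8.16,5.17,0,1],
    [0,0,0,8.99,4.17,0,1],
    [0,0,0,9.54,2.98,0,1],
    [0,0,0,9.76,1.7,0,1],
    [0,0,0,9.65,0.4,0,1],
    [0,0,0,9.2,-0.83,0,1],
    [0,0,0,8.45,-1.9,0,1],
    [0,0,0,7.44,-2.73,0,1],
    [0,0,0,6.26,-3.28,0,1],
    [0,0,0,6.26,-3.28,0,1]
  ]
}}

```text
clock: 11.68
tool_pos: [0.6441, -0.153, 0.1172]
tcp_rot: [-0.106, 0.994, 0.001, -0.001]
contact_force: [-1.9, 5.1, 8.5]
gripper_width: 0.236
```

Run:
```python
from h import *
s=env.sense();print(s['tool_pos'],s['contact_force'],s['gripper_width']*91)
snap('wrist','w8');snap('side','si8')
b=cv2.imread('pics/si8.png')[170:330,170:360]
w=cv2.resize(cv2.imread('pics/w8.png'),None,fx=.6,fy=.6)
b=cv2.resize(b,None,fx=2.1,fy=2.1,interpolation=cv2.INTER_CUBIC)
o=np.zeros((340,790,3),np.uint8);o[:288,:384]=w;o[:336,390:390+b.shape[1]]=b;cv2.imwrite('pics/m8.png',o)
```

```text
[ 0.64407009 -0.15299437  0.11721159] [-1.87956863  5.09803468  8.53776605] 21.518912504150414
```

View pics/m8.png

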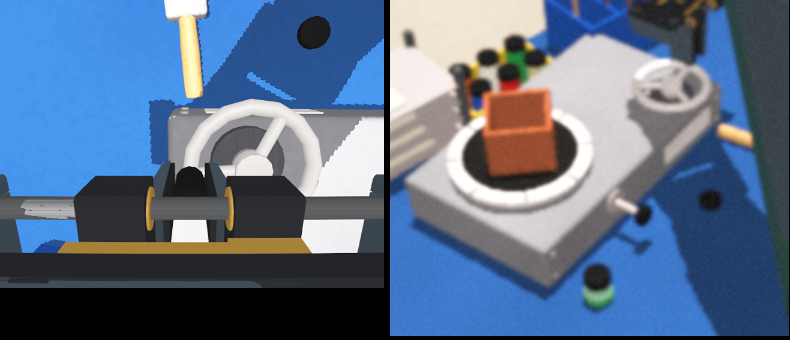

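One full turn is done: the handle is still in the pads, the planter has turned 45°, and the knob is still out. Second turn next.

>>> {"op": "carry_out", "data": {
  "plan": [
    [0,0,0,-1.29,-0.22,0,1],
    [0,0,0,-2.59,-0.11,0,1],
    [0,0,0,-3.81,0.34,0,1],
    [0,0,0,-4.88,1.1,0,1],
    [0,0,0,-5.71,2.1,0,1],
    [0,0,0,-6.26,3.28,0,1],
    [0,0,0,-6.49,4.57,0,1],
    [0,0,0,-6.37,5.87,0,1],
    [0,0,0,-5.92,7.09,0,1],
    [0,0,0,-5.17,8.16,0,1],
    [0,0,0,-4.17,9.0,0,1],
    [0,0,0,-2.98,9.55,0,1],
    [0,0,0,-1.7,9.77,0,1],
    [0,0,0,-0.4,9.65,0,1],
    [0,0,0,0.83,9.2,0,1],
    [0,0,0,1.9,8.45,0,1],
    [0,0,0,2.73,7.45,0,1],
    [0,0,0,3.28,6.26,0,1],
    [0,0,0,3.28,6.26,0,1]
  ]
}}

```text
clock: 14.15
tool_pos: [0.678, -0.0915, 0.1172]
tcp_rot: [-0.106, 0.994, -0.0, 0.0]
contact_force: [0.6, -1.1, 7.4]
gripper_width: 0.235
```

>>> {"op": "carry_out", "data": {
  "plan": [
    [0,0,0,0.22,-1.28,0,1],
    [0,0,0,0.11,-2.58,0,1],
    [0,0,0,-0.34,-3.81,0,1],
    [0,0,0,-1.09,-4.88,0,1],
    [0,0,0,-2.1,-5.71,0,1],
    [0,0,0,-3.28,-6.26,0,1],
    [0,0,0,-3.28,-6.26,0,1],
    [0,0,0,-3.28,-6.26,0,1],
    [0,0,0,-3.28,-6.26,0,1]
  ]
}}

```text
clock: 15.28
tool_pos: [0.6444, -0.1529, 0.1172]
tcp_rot: [-0.106, 0.994, 0.0, -0.001]
contact_force: [-2.9, 3.9, 10.3]
gripper_width: 0.234
```

Run:
```python
from h import *
s=env.sense();print(s['tool_pos'],s['contact_force'],s['gripper_width']*91)
snap('wrist','w9');
W=dict(np.load('w9.npz'));print(proj('wrist',W,np.array([.6447,-.1535,.154])))
```

```text
[ 0.64436097 -0.15287329  0.11716645] [-2.88522934  3.86798944 10.32861328] 21.249602907772825
(np.float64(312.8140683301304), np.float64(345.46547119847975))
```

View pics/w9.png

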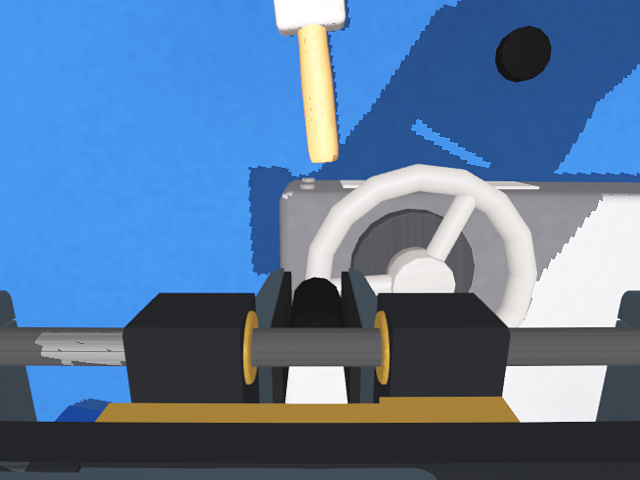

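>>> {"op": "carry_out", "data": {
  "plan": [
    [0,0,0,0,0,0,0.4],
    [0,0,0,0,0,0,0.4],
    [0,0,0,0,0,0,0.4],
    [0,0,0,0,0,3,0.4],
    [0,0,0,-0.2,0,6.4,0.4],
    [0,0,0,-0.2,0,6.4,0.4],
    [0,0,0,-0.2,0,6.4,0.4]
  ]
}}

```text
clock: 16.2
tool_pos: [0.6426, -0.1534, 0.1803]
tcp_rot: [-0.106, 0.994, 0.0, -0.0]
contact_force: [-0.6, 0.2, -0.8]
gripper_width: 0.602
```

Run:
```python
from h import *
s=env.sense();print(s['tool_pos'],s['contact_force'])
snap('wrist','w10')
a=cv2.imread('pics/w6.png')[150:320,250:500];b=cv2.imread('pics/w10.png')[150:320,250:500]
cv2.imwrite('pics/m10.png',cv2.resize(np.hstack([a,b]),None,fx=1.6,fy=1.6))
# rotation of wheel: unproject both, compare spoke & handle
for n in ('w6','w10'):
    W=dict(np.load(n+'.npz'));print(W['tp'],proj('wrist',W,np.array([.6447,-.1535,.154])),proj('wrist',W,np.array([.6298,-.1058,.106])))
```

```text
[ 0.64260366 -0.15341092  0.18027597] [-0.62820558  0.24198127 -0.80105915]
[ 0.64166286 -0.15305417  0.17889652] (np.float64(312.76315054070096), np.float64(290.9517364769878)) (np.float64(394.11719962260224), np.float64(256.1402931299303))
[ 0.64260366 -0.15341092  0.18027597] (np.float64(313.918322185087), np.float64(288.3056184808223)) (np.float64(394.8420792767656), np.float64(254.01273964528792))
```

View pics/m10.png

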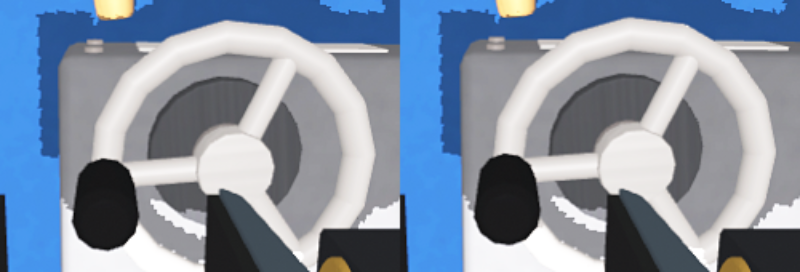

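The wheel looks the same before and after. The handle and spokes match to within about 1 px once the 1.4 mm hover height difference is allowed for. Now back to the knob.

>>> {"op": "carry_out", "data": {
  "plan": [
    [0,0,0,-3,4.3,0,0.4],
    [0,0,0,-6,8.6,0,0.4],
    [0,0,0,-9,12.9,0,0.4],
    [0,0,0,-12,17.2,0,0.4],
    [0,0,0,-14.3,21.5,0,0.4],
    [0,0,0,-14.3,21.5,0,0.4],
    [0,0,0,-14.3,21.5,-5,0.4],
    [0,0,0,-14.3,21.5,-10,0.4],
    [0,0,0,-14.3,21.5,-15,0.4],
    [0,0,0,-14.3,21.5,-15,0.4],
    [0,0,0,-14.3,21.5,-15,0.4],
    [0,0,0,-14.3,21.5,-15,1],
    [0,0,0,-14.3,21.5,-15,1],
    [0,0,0,-14.3,21.5,-15,1],
    [0,0,0,-14.3,21.5,-15,1],
    [0,0,0,-14.3,21.5,-15,1]
  ],
  "grip_force": 40
}}

```text
clock: 18.25
tool_pos: [0.5005, 0.062, 0.0318]
tcp_rot: [-0.106, 0.994, 0.0, 0.001]
contact_force: [-2.6, 7.0, 9.9]
gripper_width: 0.305
```

>>> {"op": "carry_out", "data": {
  "plan": [
    [0,0,0,0.3,0.06,0,1],
    [0,0,0,0.6,0.13,0,1],
    [0,0,0,0.9,0.19,0,1],
    [0,0,0,1.2,0.26,0,1],
    [0,0,0,1.5,0.32,0,1],
    [0,0,0,1.8,0.39,0,1],
    [0,0,0,2.1,0.45,0,1],
    [0,0,0,2.3,0.5,0,1],
    [0,0,0,2.4,0.52,0,1],
    [0,0,0,2.4,0.52,0,1]
  ]
}}

```text
clock: 19.5
tool_pos: [0.5223, 0.0666, 0.0316]
tcp_rot: [-0.106, 0.994, 0.0, -0.002]
contact_force: [-16.3, -2.1, 25.2]
gripper_width: 0.305
```

>>> {"op": "carry_out", "data": {
  "plan": [
    [0,0,0,0,0,0,0.4],
    [0,0,0,0,0,0,0.4],
    [0,0,0,0,0,0,0.4],
    [0,0,0,0,0,4,0.4],
    [0,0,0,0,0,9,0.4],
    [0,0,0,0,0,15,0.4],
    [0,0,0,0,0,15,0.4],
    [0,0,0,0,0,15,0.4]
  ]
}}

```text
clock: 20.5
tool_pos: [0.5237, 0.0667, 0.1806]
tcp_rot: [-0.106, 0.994, 0.0, -0.0]
contact_force: [-0.7, -0.6, -0.9]
gripper_width: 0.603
```

Run:
```python
from h import *
s=env.sense();print(s['tool_pos'],s['contact_force'])
snap('wrist','w11'); snap('side','si11'); snap('scene','s11')
W=dict(np.load('w11.npz'))
for x in (-.125,-.147):
  a=.21266;c,s=np.cos(a),np.sin(a); print(x,proj('wrist',W,np.array([.66098+c*x-s*.06,.03393+s*x+c*.06,.05])))
b=cv2.imread('pics/si11.png')[170:330,170:360]
cv2.imwrite('pics/si11_c.png',cv2.resize(b,None,fx=3.7,fy=3.7,interpolation=cv2.INTER_CUBIC))
a=cv2.imread('pics/s11.png')[200:330,250:440]; 
cv2.imwrite('pics/s11_c.png',cv2.resize(a,None,fx=4,fy=4,interpolation=cv2.INTER_CUBIC))
```

```text
[0.52370715 0.06669045 0.18060965] [-0.6627795  -0.63423917 -0.88239464]
-0.125 (np.float64(313.9087998799923), np.float64(239.64252240985397))
-0.147 (np.float64(313.8697651296786), np.float64(210.70218747669688))
```

View pics/w11.png

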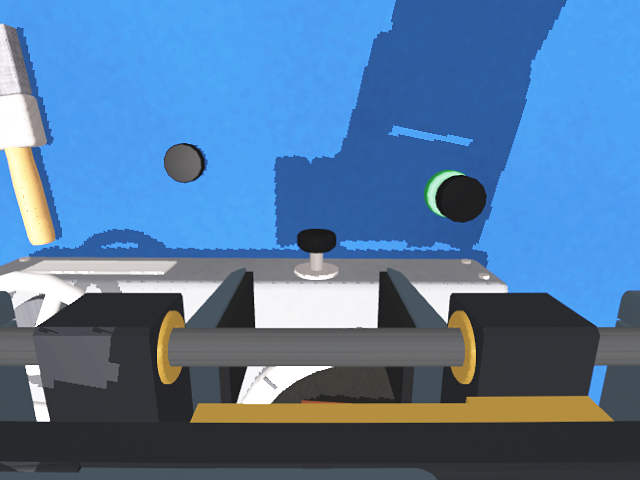

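View pics/si11_c.png

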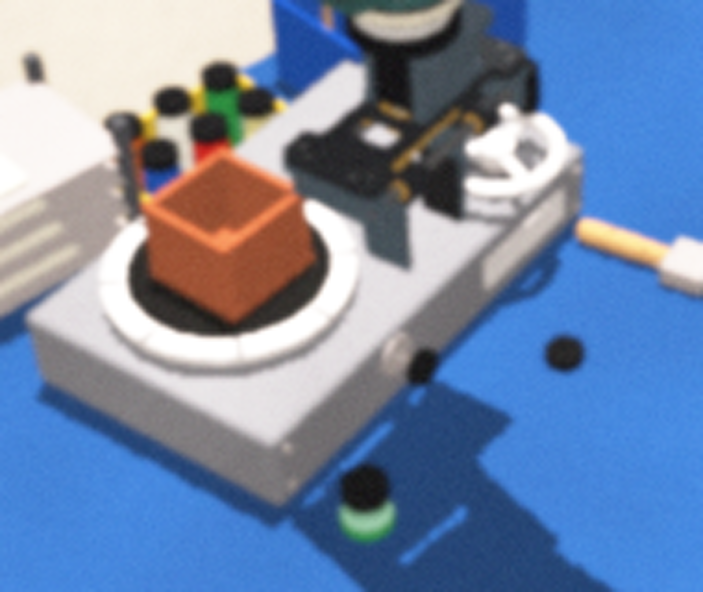

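View pics/s11_c.png

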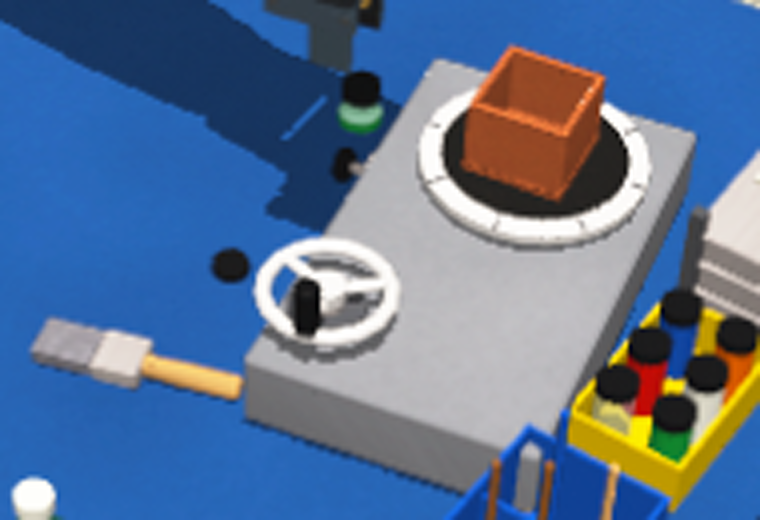

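The knob is home: its head is at (317,240), against a prediction of (313.9,239.6). The handle is back at its starting pixel, and the planter, jar, cap and brush match the first pictures. The gripper is clear, so I'll hand in.

```bash
python3 -c "
from h import *
print(env.hand_in())"
```

```text
the job is handed in; nothing more can be done
None
```

The planter has been turned a quarter turn and the job is handed in, at about 21 s on the clock. I pulled the lock knob out 22 mm to its stop, turned the handwheel two full turns clockwise by its handle, then pushed the knob home again.

**Last checks:**
- **Lock:** with the knob out, its head appeared in the wrist picture where 22 mm out predicts. It was still out in the side view after the first turn. After the push, the head appeared where fully home predicts, all to about 3 px. That 3 px sideways offset was there in every wrist picture.
- **Wheel:** the handle and spokes matched the pictures from before the turns to about 1 px.
- **Planter:** it stood at 45° after one turn. It now stands square in the middle of the turntable, as it began.
- **Other things:** the small jar, cap and brush match the first pictures. I did not check the mug, palette, bottle and far jar at the end; the arm did not work near them.

**One slip:** in the row where I first released the knob, I wrongly repeated the 23 mm outward shift as the fingers opened. It pulled towards the knob's stop, and I did not measure the force in that moment. The pictures afterwards showed nothing disturbed. The highest force I read was about 30 N, against the knob's inner stop at the end of the push.

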